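# Clamp the dowel jar and unscrew its stuck cap

## Task

Throw the red toggle-clamp handle all the way over, away from the jar, so that the clamp braces the glass jar of dowels; then unscrew its tight brass cap anticlockwise, and stop turning as soon as the threads let go. Lift the cap straight off and finish while still holding it in the gripper, level and centred just above the jar's mouth (clear of the glass by a finger's breadth or two), to keep sawdust out. Leave the jar standing clamped and do not knock it, or anything else on the table, about.

Things in the scene. Friction and masses are not known exactly. Their poses are not given: they have to be found in the camera images.
- station: fixed clamping station: plywood base 130 x 255 x 15 mm, on which the jar stands (15 mm above the table). Origin on the table under the jar's seat; +y points from the clamp through the jar to the wooden V block, whose top is 65 mm above the table; steel bracket at y = -140 mm, 65 mm high. z up
- clamp_handle (a joint): toggle clamp handle, rad: 0 open (leans 30 deg from upright towards the jar), 1.57 locked at its stop (leans 60 deg from upright away from the jar). It turns about the station's x through clamp_pivot and pushes a rubber pad onto the jar. The push is felt from about 0.7 rad and needs up to 10 N at the grip; past 1.42 it is over centre and stays locked
- clamp_pivot (a point): the handle's pivot, 140 mm from the station's origin on its -y side and 55 mm above the table
- handle_grip (a point): middle of the handle's red grip, 95 mm from the pivot; the grip is a round bar, 22 mm thick, from 59 to 126 mm from the pivot. The handle can be pinched across its thickness along the station's x axis, or pushed
- jar: clear glass jar of wooden dowels, 66 mm dia up to 72 mm, neck 46 mm dia, rim 104 mm above its foot; about 0.5 kg. Stands loose on the station between the clamp's pad and the V block, and shifts 3 to 5 mm into the V when clamped. Origin at the centre of its foot, z up. Unclamped, it turns along with the cap
- cap: brass-coloured screw cap, 63 mm outer dia, 24 mm high, 60 g. Origin: centre of its lower edge; tight, 86 mm above the jar's foot, its x within 0.15 rad of the jar's. Unscrews anticlockwise from above (growing yaw), rises 2.4 mm per rad, takes about 0.5 N m. Free when its x is 1.1 to 1.45 rad past the jar's x: a liner pops it up 1.5 mm; further on it meets the next thread
- cap_top (a point): centre of the cap's flat top
- cap_mark (a point): point on the rim of the cap's top, on the cap's x axis, 31 mm from its axis; a white dot lies on the top by it
- mug: white ceramic mug, 80 dia x 95 mm; origin under its centre
- glue: white glue bottle with a yellow label and orange top, 60 dia x 170 mm; origin under its centre
- spare_jar: another jar, amber with a green lid, 70 dia x 100 mm, standing free on the table; not the one to open; origin under its centre
- screwdriver: screwdriver with an orange handle, 200 mm long, lying on the table along its x
- earmuffs: blue and black ear defenders lying down, about 130 x 180 x 76 mm; origin under their middle

How it is judged (in metres and radians):
On the way, in this order (a step that is already met when the one before it is completed fails the run):
1. the clamp handle is thrown over to its locked end while the cap is still screwed down (value of joint clamp_handle above 1.45 rad and z of cap in the frame of jar below 0.0895 m), for 0.2 s.
2. with the jar still clamped, the cap has been turned anticlockwise until the threads let go, and it has come up off them (value of joint clamp_handle above 1.45 rad and z of cap in the frame of jar above 0.092 m and angle between the x axis of cap and the x axis of jar, either way round above 0.75 rad and y of cap_mark in the frame of jar above 0.01 m), for 0.1 s.
At the end, for the whole second after the job is handed in: The clamp handle is locked (above 1.45 rad), the jar stands upright in the station against the V block, and the fingers hold the cap still (over 2 N, under 0.03 m/s), touching the jar no more, level within 0.2 rad, within 15 mm of the jar's axis, its lower edge 2 to 56 mm above the jar's rim (value of joint clamp_handle above 1.45 rad and z of cap in the frame of jar between 0.106 and 0.16 m and horizontal distance between cap and jar below 0.015 m and angle between cap's own z axis and vertical below 0.2 rad and contact force between the fingers and cap above 2 N and contact force between cap and jar below 0.2 N and linear speed of cap below 0.03 m/s and angle between jar's own z axis and vertical below 0.1 rad and z of jar in the frame of station below 0.02 m and horizontal distance between jar and station below 0.008 m and linear speed of jar below 0.02 m/s); the arm keeps its last pose, push and grip.
It fails at once if the jar is tipped or lifted out of the station (angle between jar's own z axis and vertical above 0.2 rad or z of jar in the frame of station above 0.027 m).
It fails at once if the jar has spun instead of being braced (more than about 25 degrees from the station) (angle between the x axis of jar and the x axis of station, either way round above 0.45 rad).
It fails at once if the cap is turned far on after the threads have let go (more than about 135 degrees in all) (x of cap_mark in the frame of jar below -0.022 m).
It fails at once if something else on the table is knocked about (moved more than 50 mm) (distance of any of mug, glue, spare_jar, screwdriver, earmuffs from where it was at the start of the episode above 0.05 m).
It also fails if it takes over 51 s, if anything falls off the work surface, if the arm or the gripper's body presses on something with over 40 N, if the wrist force passes 120 N, or if a joint passes its speed limit or range.

## Robot

A 7-joint arm with a two-finger parallel gripper is mounted at the origin on the work surface. World frame = base frame: x ahead of the robot, y to its left, z up, the work surface at z = 0. Lengths are in mm, angles in degrees, forces in N, time in s.
With the tool pointing down it reaches from about 400 to 850 mm from the base axis. Payload 10.4 kg.
Tool frame: the origin (TCP) lies at the very end of the fingers, on their centre line; the grasp point (between the pads) lies 19 mm behind it; z points along the fingers, y is the line along which they close (so a half turn about z gives the same grasp; the last joint's range is limited). The gripper opens to 85 mm and grips with 20 to 120 N. Pads are 22 mm wide; open, the fingers measure 114 mm over their backs; the gripper's body (76 mm by 85 mm) begins 54 mm behind the grasp point. The pads swing forward as they close: fully open they stand 13 mm farther back than shut.
Start: joints at [75.768, 19.034, -3.707, 83.658, 1.238, 77.344, -5.071], TCP at [139.95, -609.154, 197.638] pointing down, gripper open.
Joint ranges: [-148.97, 148.97], [-28.65, 121.19], [-84.17, 76.75], [9.2, 138.47], [-72.65, 252.65], [3.7, 117.97], [-149.18, 149.18]. Speed limits (degrees/s): [127.2, 127.2, 159.86, 159.86, 180, 180, 180].

## Interface

Orientations are given as a 3x3 rotation matrix whose columns are the frame's x, y, z axes.
In Python, from cell import bot gives the robot as it stands.
- The arm moves only by the tool step_arm, never from a script. Its argument "commands" is a list of rows, each a list of 4 numbers: the shift along the world's x, y, z in m, then the turn about the world's z in rad. In form: [[dx, dy, dz, twist], ...]. A call has 1 to 20 rows; each row shifts and turns the commanded pose from where the row before left it; what a row does not reach is not made up. A row lasts 1/12 s, in which the tool goes at most 41.7 mm and 7.16 degrees, less where a joint would pass 70% of its speed; a pose out of reach is approached as far as the arm can. A call with a gripper value outside its range is refused whole. "jaw" is the opening, from -1 (shut) to 1 (fully open), set as the call begins (left out, the last holds). The fingers move at their own pace and stop on an object; "force" is the grip in N (left out, the last holds). Time passes only in rows, so rows that do not move let the fingers close. It gives the time, the measured TCP pose, the force, the opening and the grip force at its end, in the units of the state.
- bot.get_obs(): the state, without advancing time (a new reading comes with each control period).
- bot.grab_frame(name): name is "scene" or "top" or "wrist"; returns the picture (480x640x3 uint8, red, green, blue); there is no depth.
- bot.get_calibration(name): a dict with "intrinsics" (3x3 intrinsics, pixels), "R" (3x3) and "t" (3): a world point X has camera coordinates R X + t; the wrist camera has in their place "T_tool_cam" (4x4, takes a point from camera to tool coordinates, whose origin is the TCP and whose axes are the flange's). Camera axes: x right, y down, z forward; pixel columns grow to the right and rows downward; lengths in mm; the calibration is good to about 2 mm. A picture is of the moment at which its call begins: read the wrist's pose just before it. get_calibration takes no time and is no camera call.
- bot.hand_in(): hands the job in; it is judged then, once.
The state is a dict: "time": time; "q": joint angles; "qvel": joint speeds; "joint_torque": joint torques, N m; "position": TCP position; "tcp_rot": TCP orientation; "force": force on the tool from outside, world axes, zero at the start; "wrist_torque": the same for the moment, N m; "width": finger opening in mm; "grasp_force": force on a finger pad.
Only numpy, scipy, OpenCV 4.12 (cv2) and the standard library are available. Lean on these libraries where they do the work, as an engineer would, in place of code of your own. Each camera call takes 0.05 s, during which the arm holds its last target. There are 200 camera calls.

## Working session

There is one attempt and no reset: what is moved stays moved. The work goes in short steps, Python scripts to look and compute and a tool call to move; the robot and the scene stay as the last step left them, time stands still between calls to the robot, and variables do not carry over. Pictures are saved under pics/ and viewed, at most 10 in all, crops included, and the job is handed in when it is done.

Besides the shell and the picture viewer there is one more tool, called by a JSON object that holds its "name" and its "arguments", one argument or row to a line. step_arm: Moves the arm, as the interface text tells. Its arguments: {"type":"object","properties":{"commands":{"type":"array"},"jaw":{"type":"number"},"force":{"type":"number"}},"required":["commands"]}

```bash
mkdir -p pics
python3 - <<'E'
from cell import bot
import cv2,numpy as np
np.set_printoptions(precision=4,suppress=True)
o=bot.get_obs();print(o)
for n in("scene","top"):
    c=bot.get_calibration(n);print(n,c)
    cv2.imwrite(f"pics/{n}0.png",bot.grab_frame(n)[:,:,::-1])
print(bot.get_calibration("wrist"))
E
```

```text
{'time': 0.0, 'q': array([75.7681, 19.0723, -3.7068, 83.7072,  1.2375, 77.3449, -5.0701]), 'qvel': array([ 0.0155,  0.1535, -0.0232, -0.0303,  0.0047, -0.0559, -0.0178]), 'joint_torque': array([ -0.0009, -62.5454,   0.0489, -39.161 ,   0.0162,   0.0101,
         0.    ]), 'position': array([ 139.8149, -608.7043,  196.8022]), 'tcp_rot': array([[ 0.9746,  0.2239, -0.0004],
       [ 0.2239, -0.9746,  0.0014],
       [-0.0001, -0.0015, -1.    ]]), 'force': array([0.1134, 0.1819, 0.0457]), 'wrist_torque': array([-0.0156,  0.0288,  0.0178]), 'grasp_force': 0.0, 'width': 85.22596956443229}
scene {'intrinsics': array([[583.4699,   0.    , 318.7703],
       [  0.    , 583.4699, 244.7942],
       [  0.    ,   0.    ,   1.    ]]), 'R': array([[ 0.6484,  0.761 , -0.0202],
       [ 0.4054, -0.3677, -0.8369],
       [-0.6443,  0.5345, -0.547 ]]), 't': array([-384.7473, -130.7141, 1963.4394])}
top {'intrinsics': array([[530.1946,   0.    , 312.9754],
       [  0.    , 530.1946, 248.7682],
       [  0.    ,   0.    ,   1.    ]]), 'R': array([[-0.017 , -0.9996,  0.0207],
       [-0.9873,  0.0135, -0.1581],
       [ 0.1578, -0.0231, -0.9872]]), 't': array([   7.9015,  585.1781, 1494.1015])}
{'intrinsics': array([[359.1209,   0.    , 318.5094],
       [  0.    , 359.1209, 244.2962],
       [  0.    ,   0.    ,   1.    ]]), 'T_tool_cam': array([[   0.    ,   -0.955 ,   -0.2965,   76.1006],
       [   1.    ,   -0.0001,    0.0004,    0.5511],
       [  -0.0004,   -0.2965,    0.955 , -176.2093],
       [   0.    ,    0.    ,    0.    ,    1.    ]])}
```

View pics/top0.png

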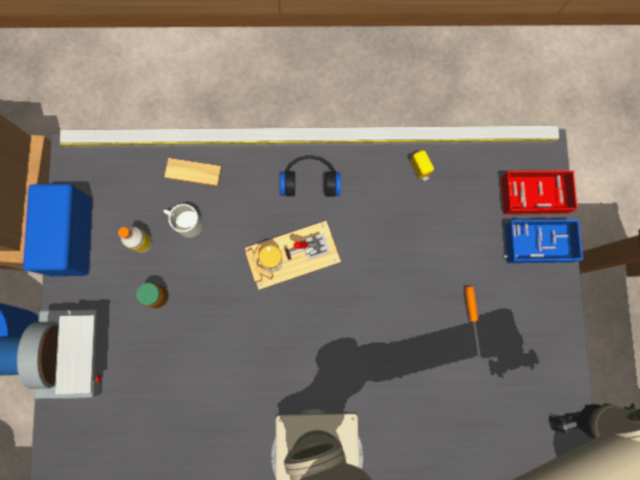

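View pics/scene0.png

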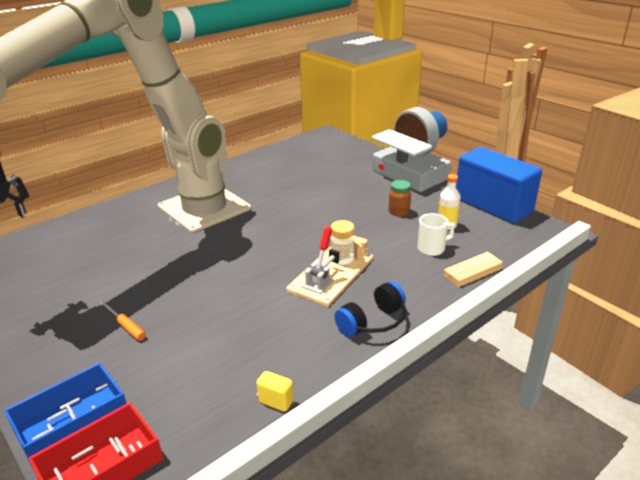

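The top view shows the station at about (293,255), the cap at (270,257), and the red handle at (303,244). I'll enlarge that area.

```bash
cat > h.py <<'E'
from cell import bot
import cv2,numpy as np
np.set_printoptions(precision=4,suppress=True)
def cam(n,o=None):
    c=bot.get_calibration(n);K=c["intrinsics"]
    if n=="wrist":
        T=c["T_tool_cam"];Rw=o["tcp_rot"]@T[:3,:3];C=o["tcp_rot"]@T[:3,3]+o["position"]
        return K,Rw.T,-Rw.T@C
    return K,c["R"],c["t"]
def ray(u,v,z,c):
    K,R,t=c;d=R.T@np.linalg.solve(K,[u,v,1.]);C=-R.T@t
    return C+d*(z-C[2])/d[2]
def proj(X,c):
    K,R,t=c;p=K@(R@np.asarray(X,float)+t);return p[:2]/p[2]
E
python3 - <<'E'
from h import *
a=cv2.imread("pics/top0.png")[212:300,235:350]
cv2.imwrite("pics/c1.png",cv2.resize(a,None,fx=6.5,fy=6.5,interpolation=cv2.INTER_CUBIC))
c=cam("top")
print(ray(270,256,125,c), ray(319,245,60,c))
E
```

```text
[554.1984 119.0616 125.    ] [593.8346 -18.3505  60.    ]
```

View pics/c1.png

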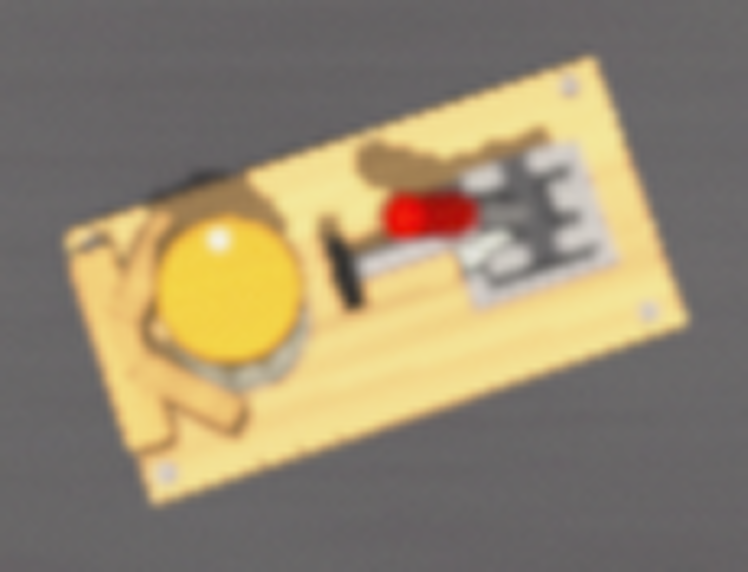

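The enlarged crop shows the base corners at (65,240), (597,58), (688,322) and (153,503). The cap centre is at (230,287), the white dot at (219,239), and the grip runs from (405,215) to (470,213).

Run:
```python
from h import *
c=cam("top")
f=lambda u,v,z:ray(235+(u+.5)/6.5-.5,212+(v+.5)/6.5-.5,z,c)
P=[f(*p,15) for p in[(65,240),(597,58),(688,322),(153,503)]]
for p in P:print(p)
print([np.linalg.norm(P[i]-P[(i+1)%4]) for i in range(4)])
d=(P[0]+P[3]-P[1]-P[2])[:2];d/=np.linalg.norm(d)
print("y dir",d,np.degrees(np.arctan2(d[1],d[0])),"ctr",sum(P)/4)
cap=f(230,287,125);m=f(219,239,125)
print("cap",cap,"mark dir",m-cap,np.degrees(np.arctan2(*(m-cap)[1::-1])))
v=(cap-sum(P)/4)[:2];print("cap from base ctr: along",v@d,"across",v@[d[1],-d[0]])
for z in(55,65):print("bracket",f(540,225,z))
print("grip end",f(405,215,55+126*.866),"mid",f(437,214,55+95*.866))
```

```text
[593.8409 200.4967  15.    ]
[675.3808 -43.5552  15.    ]
[552.1639 -82.4123  15.    ]
[473.4574 160.6154  15.    ]
[np.float64(257.31317810087324), np.float64(129.19855156492622), np.float64(255.45482700620175), np.float64(126.81756312119255)]
y dir [-0.3125  0.9499] 108.21090797107061 ctr [573.7108  58.7862  15.    ]
cap [554.9467 119.1639 125.    ] mark dir [20.5977  4.5617  0.    ] 12.48752663215824
cap from base ctr: along 63.21755399455584 across 1.0448080049775663
bracket [591.2265 -14.5653  55.    ]
bracket [589.5797 -14.2406  65.    ]
grip end [578.1978  44.6332 164.116 ] mid [582.9576  31.3654 137.27  ]
```

{"name": "step_arm", "arguments": {
  "commands": [
    [0.022,0.028,0.004,0.083],
    [0.022,0.028,0.004,0.083],
    [0.022,0.028,0.004,0.083],
    [0.022,0.028,0.004,0.083],
    [0.022,0.028,0.004,0.083],
    [0.022,0.028,0.004,0.083],
    [0.022,0.028,0.004,0.083],
    [0.022,0.028,0.004,0.083],
    [0.022,0.028,0.004,0.083],
    [0.022,0.028,0.004,0.083],
    [0.022,0.028,0.004,0.083],
    [0.022,0.028,0.004,0.083],
    [0.022,0.028,0.004,0.083],
    [0.022,0.028,0.004,0.083],
    [0.022,0.028,0.004,0.083],
    [0.022,0.028,0.004,0.083],
    [0.022,0.028,0.004,0.083],
    [0.022,0.028,0.004,0.083],
    [0.022,0.028,0.004,0.083],
    [0.022,0.028,0.004,0.083]
  ],
  "jaw": 1
}}

```text
time: 1.77
position: [580.6, -47.8, 277.6]
tcp_rot: [[-0.313, 0.95, -0.0], [0.95, 0.313, -0.0], [0.0, -0.0, -1.0]]
force: [1.0, -0.5, 0.6]
width: 85.3
grasp_force: 0.0
```

{"name": "step_arm", "arguments": {
  "commands": [
    [0.003,0.02,0.001,0],
    [0,0.02,0,0],
    [0,0,0,0],
    [0,0,0,0]
  ]
}}

```text
time: 2.1
position: [582.8, -7.9, 278.3]
tcp_rot: [[-0.312, 0.95, -0.001], [0.95, 0.312, 0.0], [0.001, -0.0, -1.0]]
force: [-0.0, -0.4, -0.7]
width: 85.4
grasp_force: 0.0
```

Run:
```python
from h import *
o=bot.get_obs();print(o["time"],o["q"],o["position"],o["tcp_rot"]);np.savez("w1.npz",p=o["position"],r=o["tcp_rot"])
cv2.imwrite("pics/w1.png",bot.grab_frame("wrist")[:,:,::-1])
```

```text
2.1 [ 30.2363  16.5331 -42.3489  81.0401  11.0437  86.678    6.6261] [582.7704  -7.8869 278.2926] [[-0.3122  0.95   -0.0006]
 [ 0.95    0.3122  0.0004]
 [ 0.0005 -0.0004 -1.    ]]
```

View pics/w1.png

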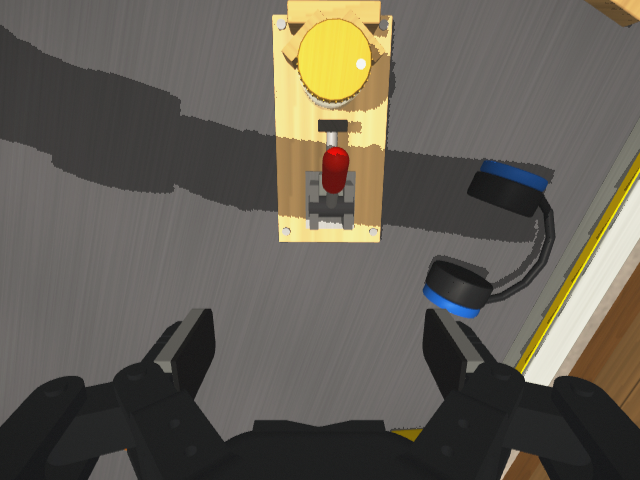

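The wrist view shows the cap centre at (335,58), its dot at (361,64), the grip's end at (336,155) and the grip's base at (335,188). The base's near corners are at (279,242) and (380,242).

Run:
```python
from h import *
w=np.load("w1.npz");o=dict(position=w["p"],tcp_rot=w["r"]);c=cam("wrist",o)
cap=ray(335,58,125,c);m=ray(361,64,125,c);print("cap",cap,m-cap,np.degrees(np.arctan2(*(m-cap)[1::-1])))
print("cap dia px->",np.linalg.norm(ray(299,59,125,c)-ray(371,59,125,c)))
A=ray(279,242,15,c);B=ray(380,242,15,c);D=ray(274,15,15,c);E=ray(393,15,15,c)
print(A,B,D,E,np.linalg.norm(A-B),(A+B)/2)
d=((D+E)-(A+B))[:2];d/=np.linalg.norm(d);print(d,"angle",np.degrees(np.arctan2(d[1],d[0])))
e=(B-A)[:2];print("x dir",np.degrees(np.arctan2(e[1],e[0])))
s=np.array([-.3125,.95,0]);s/=np.linalg.norm(s)
piv=cap*[1,1,0]-137*s+[0,0,55]
print("piv",piv)
for L in(59,95,126):
    X=piv+L*(.5*s+[0,0,.866]);print(L,X,proj(X,c))
```

```text
cap [554.1465 123.9049 125.    ] [21.9926  2.4968  0.    ] 6.476877007197153
cap dia px-> 59.62093933125763
[553.3686 -79.1247  15.    ] [676.1406 -38.7986  15.    ] [476.964  162.8233  15.    ] [597.8442 202.571   15.    ] 129.22521199476373 [614.7546 -58.9617  15.    ]
[-0.3048  0.9524] angle 107.74890903789124
x dir 18.183422633819433
piv [596.9556  -6.2349  55.    ]
59 [587.7376  21.7879 106.094 ] [332.6427 185.1936]
95 [582.113   38.8865 137.27  ] [334.2477 169.4366]
126 [577.2697  53.6104 164.116 ] [335.9503 152.7212]
```

{"name": "step_arm", "arguments": {
  "commands": [
    [0,0.011,-0.01,0],
    [0,0.011,-0.02,0],
    [0,0.011,-0.025,0],
    [0,0.0105,-0.025,0],
    [0,0,-0.025,0],
    [0,0,-0.025,0],
    [0,0,-0.02,0],
    [0,0,-0.01,0],
    [0,0,0,0]
  ]
}}

```text
time: 2.9
position: [581.3, 33.7, 116.0]
tcp_rot: [[-0.309, 0.951, -0.004], [0.951, 0.309, -0.0], [0.001, -0.004, -1.0]]
force: [0.2, -0.3, -0.0]
width: 85.5
grasp_force: 0.0
```

{"name": "step_arm", "arguments": {
  "commands": [
    [0,0,0,0],
    [0,0,0,0],
    [0,0,0,0],
    [0,0,0,0],
    [0,0,0,0],
    [0,0,0,0],
    [0,0,0,0],
    [0,0,0,0],
    [0,0,0,0],
    [0,0,0,0]
  ],
  "jaw": -1,
  "force": 40
}}

```text
time: 3.73
position: [583.4, 34.5, 119.4]
tcp_rot: [[-0.31, 0.951, 0.001], [0.951, 0.31, 0.0], [-0.0, 0.001, -1.0]]
force: [-0.5, 1.0, 6.1]
width: 14.9
grasp_force: 36.4
```

Run:
```python
from h import *
o=bot.get_obs();print(o["q"],o["width"],o["grasp_force"])
a=bot.grab_frame("wrist")[:,:,::-1];b=bot.grab_frame("scene")[180:320,250:400,::-1]
b=cv2.resize(b,(514,480),interpolation=cv2.INTER_CUBIC)
x=np.hstack([a[:,160:480],b[:,:480]]);cv2.imwrite("pics/w2.png",x)
```

```text
[ 26.1146  22.4042 -41.9978  94.0847  15.8107  69.5414  -1.2467] 14.881088321231255 36.40887916088104
```

View pics/w2.png

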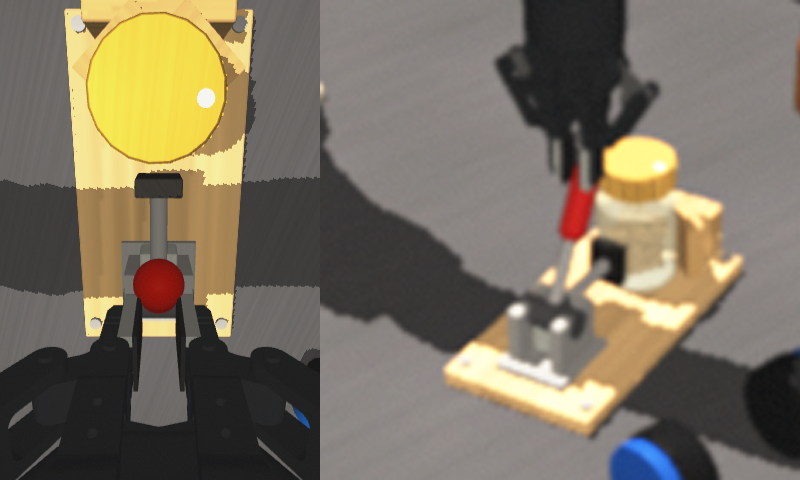

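The left half shows the grip's end at full-image pixel (318,285), just ahead of the closed fingers. The right half shows the fingers over the upper part of the grip. I'll check the offset numerically.

Run:
```python
from h import *
o=bot.get_obs();c=cam("wrist",o);s=np.array([-.311,.9504,0])
for z in(150,164):
    X=ray(318,285,z,c);print("tip",z,X,"rel TCP along s",(X-o["position"])@s, "dia",np.linalg.norm(ray(293,285,z,c)-ray(344,285,z,c)))
cap=ray(316,88,125,c);m=ray(366,98,125,c);print("cap",cap,np.degrees(np.arctan2(*(m-cap)[1::-1])))
print("bracket near edge",ray(318,318,15,c),"base edge",ray(318,336,15,c))
```

```text
tip 150 [579.906   45.1319 150.    ] rel TCP along s 11.22494623954274 dia 22.460866451760268
tip 164 [577.9807  51.0059 164.    ] rel TCP along s 17.40634151690286 dia 20.301316959889
cap [553.4993 123.5218 125.    ] 7.6090537698629435
bracket near edge [608.1738 -41.3264  15.    ] base edge [613.7215 -58.3742  15.    ]
```

The bar is centred between the pads along the station's y and is held. Now I'll throw it over along its arc.

{"name": "step_arm", "arguments": {
  "commands": [
    [0.0014,-0.00435,0.0021,0],
    [0.0014,-0.00435,0.0021,0],
    [0.0014,-0.00435,0.0019,0],
    [0.0014,-0.00435,0.0018,0],
    [0.0014,-0.00435,0.0016,0],
    [0.0015,-0.0047,0.001,0],
    [0.0015,-0.0047,0.0008,0],
    [0.0015,-0.0047,0.0006,0],
    [0.0015,-0.0047,0.0005,0],
    [0.0015,-0.0047,0.0002,0],
    [0.0015,-0.0047,-0.0002,0],
    [0.0015,-0.0047,-0.0005,0],
    [0.0015,-0.0047,-0.0006,0],
    [0.0015,-0.0047,-0.0008,0],
    [0.0015,-0.0047,-0.001,0]
  ]
}}

```text
time: 5.08
position: [605.1, -34.9, 128.0]
tcp_rot: [[-0.31, 0.951, 0.0], [0.951, 0.31, 0.0], [-0.0, 0.0, -1.0]]
force: [-0.3, -0.4, -0.6]
width: -0.0
grasp_force: 0.0
```

{"name": "step_arm", "arguments": {
  "commands": [
    [0.0014,-0.00435,-0.0015,0],
    [0.0014,-0.00435,-0.0017,0],
    [0.0014,-0.00435,-0.0019,0],
    [0.0014,-0.00435,-0.0021,0],
    [0.0014,-0.00435,-0.0023,0],
    [0.0012,-0.0038,-0.0027,0],
    [0.0012,-0.0038,-0.0029,0],
    [0.0012,-0.0037,-0.003,0],
    [0.0012,-0.0037,-0.0032,0],
    [0.0012,-0.0037,-0.0033,0],
    [0.001,-0.003,-0.0037,0],
    [0.001,-0.003,-0.0038,0],
    [0.0009,-0.0029,-0.0039,0],
    [0.0009,-0.0028,-0.004,0],
    [0.0009,-0.0027,-0.0041,0],
    [0,0,0,0],
    [0,0,0,0]
  ]
}}

```text
time: 6.5
position: [622.5, -89.3, 83.7]
tcp_rot: [[-0.31, 0.951, -0.0], [0.951, 0.31, 0.0], [0.0, -0.0, -1.0]]
force: [0.1, 0.2, -0.4]
width: 0.1
grasp_force: 0.0
```

Run:
```python
from h import *
o=bot.get_obs();print(o["q"],o["width"],o["grasp_force"],o["wrist_torque"])
np.savez("w3.npz",p=o["position"],r=o["tcp_rot"])
a=bot.grab_frame("wrist")[:,:,::-1];b=bot.grab_frame("scene")[180:320,250:400,::-1]
b=cv2.resize(b,(514,480),interpolation=cv2.INTER_CUBIC)
cv2.imwrite("pics/w3.png",np.hstack([a[:,160:480],b[:,:480]]))
```

```text
[ 32.4751  29.1318 -37.6901  89.1681  18.6888  68.1543   9.317 ] 0.1387459480517882 0.0 [ 0.0054 -0.0203 -0.0537]
```

View pics/w3.png

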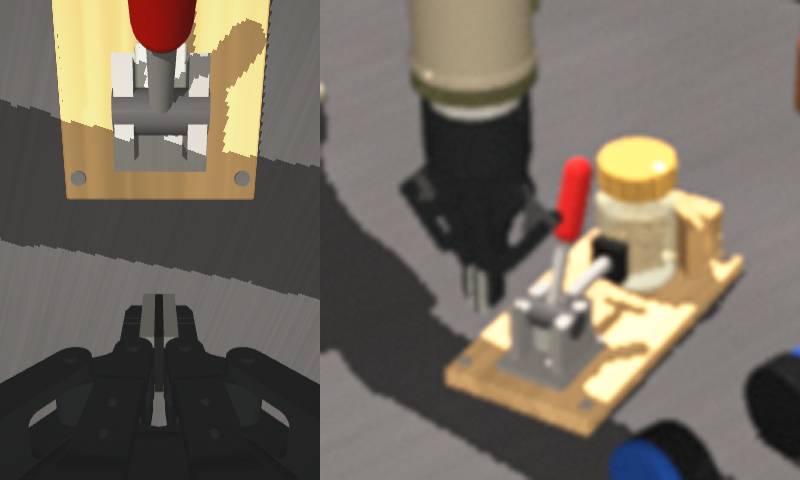

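The fingers slipped off: the handle still stands near open at crop (570,200), and the arm ended behind it with the jaw shut. The pads had caught only the bar's flank. I'll check where the pads really are against the calibration.

```bash
python3 - <<'E'
from h import *
w=np.load("w3.npz");o=dict(position=w["p"],tcp_rot=w["r"]);c=cam("wrist",o)
p,R=o["position"],o["tcp_rot"]
for x in(-11,0,11):
  for z in(0,-19,-40):print(x,z,proj(p+R@[x,0,z],c))
s=np.array([-.311,.9504,0])
# bar base end of grip row 52 at L=59, lower lever; pivot bar rows ~96..135
print("grip lower end",ray(322,48,106,c),"pivot",ray(320,115,60,c), "base edge",ray(320,199,15,c))
E
python3 - <<'E'
import cv2
a=cv2.imread("pics/w3.png")[270:480,60:260]
cv2.imwrite("pics/c3.png",cv2.resize(a,None,fx=2.8,fy=2.8,interpolation=cv2.INTER_CUBIC))
E
```

```text
-11 0 [318.0919 299.8794]
-11 -19 [318.0874 317.1757]
-11 -40 [318.0812 340.9784]
0 0 [318.0857 281.0592]
0 -19 [318.0805 296.7058]
0 -40 [318.0732 318.3293]
11 0 [318.0793 261.5807]
11 -19 [318.0732 275.4432]
11 -40 [318.0649 294.6853]
grip lower end [591.0401  12.2074 106.    ] pivot [597.4151  -9.074   60.    ] base edge [613.9087 -58.8378  15.    ]
```

View pics/c3.png

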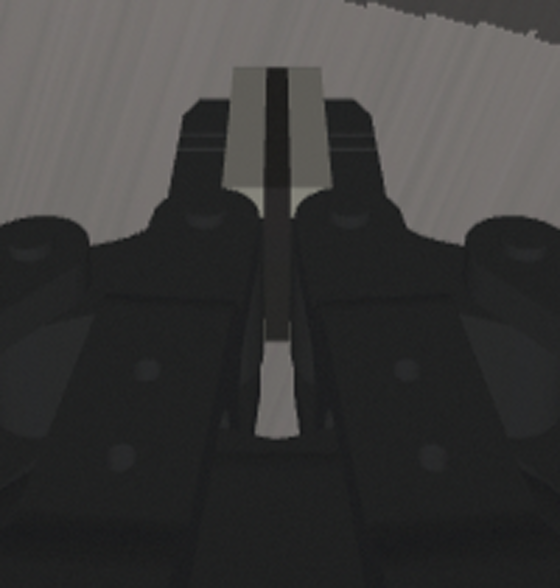

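The pad tips appear at row 294, but the TCP should project to row 281, with its front edge at 262. I'll settle whether the offset is in height or sideways using the scene and top cameras, where the fingertip is at about (297,269) in the scene image.

Run:
```python
from h import *
w=np.load("w3.npz");p,R=w["p"],w["r"];c=cam("scene")
print(bot.get_obs()["position"],p)
for x in(0,-19,11):
  for z in(0,-40):print(x,z,proj(p+R@[x,0,z],c))
a=bot.grab_frame("scene")[200:290,260:350,::-1]
u=proj(p,c);print(u)
a=cv2.resize(a,None,fx=6.6,fy=6.6,interpolation=cv2.INTER_CUBIC)
cv2.circle(a,tuple(int(round(k)) for k in ((u-[260,200])*6.6)),5,(0,255,0),2)
cv2.imwrite("pics/c4.png",a)
```

```text
[622.7563 -88.9503  84.2332] [622.4808 -89.3249  83.705 ]
0 0 [298.5953 278.3451]
0 -40 [297.966  265.3581]
-19 0 [294.4266 282.2768]
-19 -40 [293.7278 269.2281]
11 0 [300.9741 276.1016]
11 -40 [300.3839 263.1503]
[298.5953 278.3451]
```

View pics/c4.png

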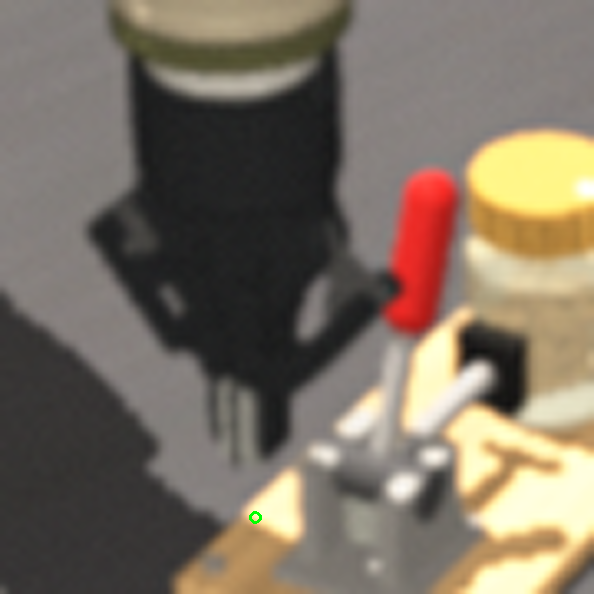

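The green TCP mark at (255,517) lies well below the real fingertips at about (245,460). The wrist view agrees, so the tips sit about 30 mm higher than reported, and the grip was caught only by its rounded end. I'll measure this exactly by touching the table here with the shut fingers.

{"name": "step_arm", "arguments": {
  "commands": [
    [0.003,-0.01,-0.02,0],
    [0.003,-0.01,-0.02,0],
    [0,0,-0.02,0],
    [0,0,-0.01,0],
    [0,0,0,0]
  ]
}}

```text
time: 7.07
position: [627.1, -108.7, 11.8]
tcp_rot: [[-0.31, 0.951, -0.003], [0.951, 0.31, 0.001], [0.002, -0.003, -1.0]]
force: [-0.1, -0.0, 0.3]
width: 0.0
grasp_force: 0.0
```

{"name": "step_arm", "arguments": {
  "commands": [
    [0,0,-0.004,0],
    [0,0,-0.004,0],
    [0,0,-0.004,0],
    [0,0,0,0]
  ]
}}

```text
time: 7.4
position: [628.6, -109.1, 2.0]
tcp_rot: [[-0.31, 0.951, 0.0], [0.951, 0.31, -0.0], [-0.0, 0.0, -1.0]]
force: [0.3, 0.0, -0.3]
width: -0.0
grasp_force: 0.0
```

{"name": "step_arm", "arguments": {
  "commands": [
    [0,0,-0.004,0],
    [0,0,-0.004,0],
    [0,0,-0.004,0],
    [0,0,0,0]
  ]
}}

```text
time: 7.73
position: [628.0, -109.2, -11.0]
tcp_rot: [[-0.31, 0.951, -0.001], [0.951, 0.31, 0.0], [0.001, -0.001, -1.0]]
force: [-0.7, 0.5, -0.1]
width: -0.1
grasp_force: 0.0
```

{"name": "step_arm", "arguments": {
  "commands": [
    [0,0,-0.003,0],
    [0,0,-0.003,0],
    [0,0,-0.002,0],
    [0,0,0,0]
  ]
}}

```text
time: 8.07
position: [628.3, -109.2, -18.5]
tcp_rot: [[-0.31, 0.951, -0.001], [0.951, 0.31, 0.0], [0.0, -0.001, -1.0]]
force: [-0.3, 0.0, -0.3]
width: 0.1
grasp_force: 0.0
```

{"name": "step_arm", "arguments": {
  "commands": [
    [0,0,-0.002,0],
    [0,0,-0.002,0],
    [0,0,-0.002,0],
    [0,0,0,0]
  ]
}}

```text
time: 8.4
position: [628.4, -109.2, -24.4]
tcp_rot: [[-0.31, 0.951, -0.001], [0.951, 0.31, 0.0], [0.0, -0.0, -1.0]]
force: [0.7, 0.3, -0.5]
width: 0.2
grasp_force: 0.0
```

{"name": "step_arm", "arguments": {
  "commands": [
    [0,0,-0.002,0],
    [0,0,-0.001,0],
    [0,0,0,0]
  ]
}}

```text
time: 8.65
position: [628.5, -109.2, -27.2]
tcp_rot: [[-0.31, 0.951, -0.0], [0.951, 0.31, 0.0], [0.0, -0.0, -1.0]]
force: [0.5, -0.8, -1.0]
width: -0.4
grasp_force: 0.0
```

{"name": "step_arm", "arguments": {
  "commands": [
    [0,0,-0.002,0],
    [0,0,-0.001,0],
    [0,0,0,0]
  ]
}}

```text
time: 8.9
position: [628.5, -109.3, -30.3]
tcp_rot: [[-0.31, 0.951, -0.0], [0.951, 0.31, 0.0], [0.0, -0.0, -1.0]]
force: [0.6, 0.9, 0.6]
width: -0.0
grasp_force: 0.0
```

{"name": "step_arm", "arguments": {
  "commands": [
    [0,0,-0.002,0],
    [0,0,-0.001,0],
    [0,0,0,0]
  ]
}}

```text
time: 9.15
position: [628.4, -109.2, -33.3]
tcp_rot: [[-0.31, 0.951, -0.0], [0.951, 0.31, 0.0], [0.0, -0.0, -1.0]]
force: [0.8, -0.5, 0.3]
width: -0.1
grasp_force: 0.0
```

{"name": "step_arm", "arguments": {
  "commands": [
    [0,0,-0.002,0],
    [0,0,-0.001,0],
    [0,0,0,0]
  ]
}}

```text
time: 9.4
position: [628.8, -109.3, -33.6]
tcp_rot: [[-0.31, 0.951, -0.0], [0.951, 0.31, -0.001], [-0.001, -0.0, -1.0]]
force: [-10.8, 0.1, 24.8]
width: 0.4
grasp_force: 12.1
```

{"name": "step_arm", "arguments": {
  "commands": [
    [0,0,-0.002,0],
    [0,0,-0.001,0],
    [0,0,0,0]
  ]
}}

```text
time: 9.65
position: [628.9, -109.3, -33.8]
tcp_rot: [[-0.31, 0.951, -0.0], [0.951, 0.31, -0.002], [-0.002, -0.001, -1.0]]
force: [-25.3, 0.5, 52.3]
width: -0.3
grasp_force: 26.1
```

Contact comes at a reported z of −33.5, so the fingertips sit 33.5 mm above the reported TCP. I'll allow for that: retreat, open the jaw and go back above the handle.

{"name": "step_arm", "arguments": {
  "commands": [
    [0,0,0.01,0],
    [0,0,0.03,0],
    [0,0,0.03,0],
    [0,0,0.03,0],
    [0,0,0.03,0],
    [0,0,0.03,0],
    [0,0,0.03,0],
    [-0.006,0.02,0,0],
    [-0.008,0.025,0,0],
    [-0.008,0.025,0,0],
    [-0.008,0.025,0,0],
    [-0.008,0.025,0,0],
    [-0.006,0.018,0,0],
    [-0.002,0.008,0,0],
    [0,0,0,0],
    [0,0,0,0]
  ],
  "jaw": 1
}}

```text
time: 10.98
position: [583.0, 35.8, 151.0]
tcp_rot: [[-0.31, 0.951, 0.0], [0.951, 0.31, -0.001], [-0.001, 0.0, -1.0]]
force: [0.5, -0.1, 0.6]
width: 85.4
grasp_force: 0.0
```

```bash
cat >> h.py <<'E'
def red(n):
    a=bot.grab_frame(n).astype(int);m=((a[...,0]>110)&(a[...,1]<60)&(a[...,2]<60)).astype(np.uint8)
    k,l,st,ce=cv2.connectedComponentsWithStats(m)
    return [(st[i].tolist(),ce[i].round(1).tolist()) for i in range(1,k) if st[i][4]>30]
E
python3 - <<'E'
from h import *
o=bot.get_obs();c=cam("wrist",o);print(o["position"],o["width"],o["q"]);print(red("wrist"))
s=np.array([-.311,.9504,0]);piv=np.array([597.4,-9.3,55])
for th in(30,27,24):
    t=np.radians(th)
    for L in(59,95,115,126):
        X=piv+L*(np.sin(t)*s+[0,0,np.cos(t)]);print(th,L,X,proj(X,c))
E
```

```text
[583.0122  35.79   151.0463] 85.44707702821249 [ 26.4812  20.8458 -42.6013  91.9561  14.6355  72.9147  -0.5495]
[([298, 271, 41, 41, 1308], [318.2, 291.2])]
30 59 [588.2255  18.7368 106.0955] [317.612 279.042]
30 95 [582.6275  35.844  137.2724] [317.4702 271.1634]
30 115 [579.5175  45.348  154.5929] [317.3681 265.4884]
30 126 [577.807   50.5752 164.1192] [317.3021 261.823 ]
27 59 [589.0697  16.1569 107.5694] [317.6185 283.6961]
27 95 [583.9869  31.6899 139.6456] [317.4818 279.9314]
27 115 [581.163   40.3193 157.4658] [317.3829 277.2093]
27 126 [579.6099  45.0655 167.2668] [317.3189 275.4465]
24 59 [589.9368  13.5072 108.8992] [317.6255 288.3848]
24 95 [585.383   27.4234 141.7868] [317.4946 288.8037]
24 115 [582.8531  35.1547 160.0577] [317.3997 289.1075]
24 126 [581.4616  39.4069 170.1067] [317.3381 289.3046]
```

The handle now leans about 24°. Going down around its middle.

{"name": "step_arm", "arguments": {
  "commands": [
    [0.0015,-0.006,-0.003,0],
    [0,0,-0.015,0],
    [0,0,-0.015,0],
    [0,0,-0.015,0],
    [0,0,-0.01,0],
    [0,0,-0.005,0],
    [0,0,0,0]
  ]
}}

```text
time: 11.62
position: [583.7, 29.8, 86.8]
tcp_rot: [[-0.309, 0.951, -0.002], [0.951, 0.309, 0.0], [0.001, -0.002, -1.0]]
force: [-0.0, 0.4, -0.5]
width: 85.3
grasp_force: 0.0
```

{"name": "step_arm", "arguments": {
  "commands": [
    [0,0,0,0],
    [0,0,0,0],
    [0,0,0,0],
    [0,0,0,0],
    [0,0,0,0],
    [0,0,0,0],
    [0,0,0,0],
    [0,0,0,0],
    [0,0,0,0],
    [0,0,0,0]
  ],
  "jaw": -1,
  "force": 50
}}

```text
time: 12.45
position: [584.5, 31.0, 88.5]
tcp_rot: [[-0.31, 0.951, 0.001], [0.951, 0.31, 0.0], [-0.0, 0.001, -1.0]]
force: [-0.0, 1.5, 5.7]
width: 21.0
grasp_force: 48.9
```

Width 21 mm: the bar is properly held. Starting the throw.

{"name": "step_arm", "arguments": {
  "commands": [
    [0.002,-0.0058,0.0025,0],
    [0.002,-0.0059,0.002,0],
    [0.002,-0.006,0.0016,0],
    [0.002,-0.0062,0.0012,0],
    [0.002,-0.0063,0.0007,0],
    [0.002,-0.0063,0.0002,0],
    [0,0,0,0]
  ]
}}

```text
time: 13.03
position: [596.4, -6.0, 96.1]
tcp_rot: [[-0.309, 0.951, 0.0], [0.951, 0.309, 0.001], [0.001, 0.0, -1.0]]
force: [1.7, 1.3, 1.3]
width: 20.9
grasp_force: 48.8
```

{"name": "step_arm", "arguments": {
  "commands": [
    [0.002,-0.0063,-0.0002,0],
    [0.002,-0.0063,-0.0007,0],
    [0.002,-0.0062,-0.0012,0],
    [0.002,-0.006,-0.0016,0],
    [0.0019,-0.0059,-0.002,0],
    [0.0019,-0.0058,-0.0025,0],
    [0.0018,-0.0056,-0.0028,0],
    [0,0,0,0]
  ]
}}

```text
time: 13.7
position: [610.2, -48.3, 84.9]
tcp_rot: [[-0.309, 0.951, 0.0], [0.951, 0.309, 0.001], [0.001, 0.001, -1.0]]
force: [-0.5, 4.5, 4.8]
width: 20.6
grasp_force: 48.9
```

{"name": "step_arm", "arguments": {
  "commands": [
    [0.0018,-0.0055,-0.0033,0],
    [0.0017,-0.0052,-0.0037,0],
    [0.0016,-0.005,-0.0041,0],
    [0.0015,-0.0047,-0.0044,0],
    [0,0,0,0]
  ]
}}

```text
time: 14.12
position: [616.9, -69.2, 69.3]
tcp_rot: [[-0.309, 0.951, 0.001], [0.951, 0.309, 0.0], [-0.0, 0.001, -1.0]]
force: [0.9, 2.8, 5.3]
width: 20.4
grasp_force: 48.9
```

{"name": "step_arm", "arguments": {
  "commands": [
    [0.0014,-0.0044,-0.0048,0],
    [0.0013,-0.004,-0.0051,0],
    [0.0012,-0.0037,-0.0054,0],
    [0.0011,-0.0033,-0.0056,0],
    [0,0,0,0]
  ]
}}

```text
time: 14.53
position: [622.0, -84.9, 48.0]
tcp_rot: [[-0.309, 0.951, 0.001], [0.951, 0.309, -0.0], [-0.001, 0.001, -1.0]]
force: [5.2, -0.2, 1.3]
width: 20.4
grasp_force: 49.8
```

{"name": "step_arm", "arguments": {
  "commands": [
    [0.0005,-0.0015,-0.003,0],
    [0,-0.0005,-0.002,0],
    [0,0,0,0],
    [0,0,0,0]
  ]
}}

```text
time: 14.87
position: [622.6, -86.8, 43.8]
tcp_rot: [[-0.309, 0.951, 0.002], [0.951, 0.309, -0.001], [-0.001, 0.001, -1.0]]
force: [6.5, -0.9, 2.3]
width: 20.8
grasp_force: 51.0
```

Run:
```python
from h import *
for n in("scene","top","wrist"):print(n,[r for r in red(n) if r[0][4]<30000])
s=np.array([-.311,.9504,0]);piv=np.array([597.4,-9.3,55])
for n in("scene","top","wrist"):
  c=cam(n,bot.get_obs())
  for th in(-50,-60):
    t=np.radians(th);print(n,th,*[proj(piv+L*(np.sin(t)*s+[0,0,np.cos(t)]),c) for L in(59,126)])
```

```text
scene [([292, 266, 9, 9, 56], [296.2, 270.3]), ([30, 404, 133, 76, 4648], [101.1, 448.5])]
top [([505, 170, 72, 45, 2187], [538.1, 192.2])]
wrist [([289, 245, 60, 181, 9752], [318.5, 337.9])]
scene -50 [307.0622 267.7481] [295.2994 263.9648]
scene -60 [305.9283 271.5979] [292.7848 272.5302]
top -50 [331.2304 236.7755] [349.6344 228.0274]
top -60 [333.0218 236.6499] [353.3029 227.8641]
wrist -50 [318.2707 243.293 ] [318.9404 450.1568]
wrist -60 [318.2699 251.1763] [318.8292 435.1269]
```

The handle looks to be about 60° over. I'll press a bit further to confirm it is at the stop.

{"name": "step_arm", "arguments": {
  "commands": [
    [0.0003,-0.001,-0.002,0],
    [0.0003,-0.001,-0.002,0],
    [0.0003,-0.001,-0.002,0],
    [0,0,0,0],
    [0,0,0,0]
  ]
}}

```text
time: 15.43
position: [623.1, -88.6, 37.9]
tcp_rot: [[-0.31, 0.951, 0.001], [0.951, 0.31, 0.0], [-0.0, 0.001, -1.0]]
force: [4.3, 0.5, 3.6]
width: 21.1
grasp_force: 54.2
```

Run:
```python
from h import *
for n in("scene","wrist"):print(n,[r for r in red(n) if r[0][4]<30000])
o=bot.get_obs()
a=bot.grab_frame("wrist")[:,160:480,::-1];b=bot.grab_frame("scene")[200:300,260:360,::-1]
cv2.imwrite("pics/w5.png",np.hstack([a,cv2.resize(b,(480,480),interpolation=cv2.INTER_CUBIC)]))
```

```text
scene [([291, 269, 9, 9, 62], [295.4, 273.0]), ([30, 404, 133, 76, 4658], [101.1, 448.5])]
wrist [([289, 248, 59, 178, 9622], [318.6, 339.2])]
```

View pics/w5.png

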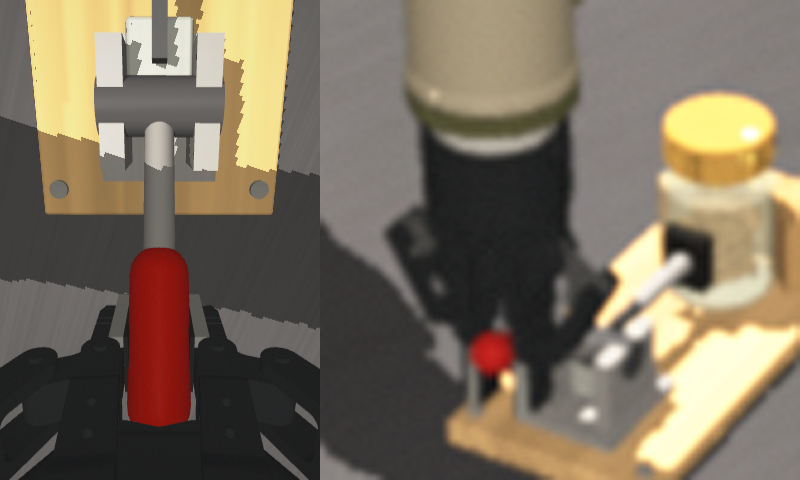

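The handle is well over, with the pad against the jar, but it still moved in that last push. I'll press on until it stops.

{"name": "step_arm", "arguments": {
  "commands": [
    [0.0003,-0.001,-0.002,0],
    [0.0003,-0.001,-0.002,0],
    [0.0003,-0.001,-0.002,0],
    [0,0,0,0],
    [0,0,0,0]
  ]
}}

```text
time: 16.05
position: [623.5, -88.6, 36.3]
tcp_rot: [[-0.312, 0.95, -0.0], [0.95, 0.312, 0.001], [0.001, 0.0, -1.0]]
force: [-20.1, 8.7, 48.3]
width: 20.8
grasp_force: 54.6
```

Run:
```python
from h import *
for n in("scene","wrist"):print(n,[r for r in red(n) if r[0][4]<30000])
```

```text
scene [([291, 269, 9, 9, 60], [295.3, 273.2]), ([30, 404, 133, 76, 4681], [100.9, 448.6])]
wrist [([288, 249, 60, 177, 9651], [317.6, 339.7])]
```

The force jumped to 48 N with no more motion, so the handle is locked at its stop. I'll release it, rise, and move above the cap, pre-turning −45°.

{"name": "step_arm", "arguments": {
  "commands": [
    [0,0,0.006,0],
    [0,0,0,0],
    [0,0,0,0],
    [0,0,0,0],
    [0,0,0,0],
    [0,0,0.02,0],
    [0,0,0.03,0],
    [0,0,0.03,0],
    [0,0,0.03,0],
    [0,0,0,0]
  ],
  "jaw": 1
}}

```text
time: 16.98
position: [626.3, -91.6, 153.7]
tcp_rot: [[-0.31, 0.951, 0.007], [0.951, 0.31, -0.001], [-0.003, 0.007, -1.0]]
force: [-0.4, 0.5, 0.9]
width: 85.6
grasp_force: 0.0
```

{"name": "step_arm", "arguments": {
  "commands": [
    [-0.007,0.0215,0.002,-0.08],
    [-0.007,0.0215,0.002,-0.08],
    [-0.007,0.0215,0.002,-0.08],
    [-0.007,0.0215,0.002,-0.08],
    [-0.007,0.0215,0.002,-0.08],
    [-0.007,0.0215,0,-0.08],
    [-0.007,0.0215,0,-0.08],
    [-0.007,0.0215,0,-0.08],
    [-0.007,0.0215,0,-0.08],
    [-0.007,0.0215,0,-0.08],
    [0,0,0,0],
    [0,0,0,0]
  ]
}}

```text
time: 17.98
position: [553.0, 124.6, 157.4]
tcp_rot: [[0.463, 0.886, -0.001], [0.886, -0.463, -0.0], [-0.0, -0.001, -1.0]]
force: [0.2, 0.1, -0.9]
width: 85.6
grasp_force: 0.0
```

```bash
cat >> h.py <<'E'
def capm(n):
    o=bot.get_obs();a=bot.grab_frame(n);h=cv2.cvtColor(a,cv2.COLOR_RGB2HSV)
    m=cv2.inRange(h,(20,150,150),(32,255,255));k,l,st,ce=cv2.connectedComponentsWithStats(m)
    c=cam(n,o);r=[]
    for i in range(1,k):
        if st[i][4]>100:r.append((st[i].tolist(),ce[i].round(1).tolist(),ray(*ce[i],125,c)))
    w=cv2.inRange(h,(0,0,200),(180,70,255));k,l,st,ce=cv2.connectedComponentsWithStats(w)
    d=[(ce[i].round(1).tolist(),st[i][4],ray(*ce[i],125,c)) for i in range(1,k) if 20<st[i][4]<800]
    return a,r,d
E
python3 - <<'E'
from h import *
o=bot.get_obs();print(o["time"],o["q"],o["position"],o["tcp_rot"])
a,r,d=capm("wrist");cv2.imwrite("pics/w6.png",a[:,:,::-1]);print(r);print(d)
print([x for x in capm("top")[1] if 240<x[1][0]<300])
E
```

```text
17.9833 [ 15.0815  17.3067 -38.5719  94.2037  11.208   72.4605 -53.2358] [552.9969 124.5726 157.3563] [[ 0.4634  0.8861 -0.0006]
 [ 0.8861 -0.4634 -0.0001]
 [-0.0004 -0.0005 -1.    ]]
[([267, 205, 101, 99, 6476], [317.7, 257.7], array([554.0872, 126.3792, 125.    ]))]
[([322.1, 121.2], np.int32(45), array([593.1222, 195.6474, 125.    ])), ([277.2, 190.6], np.int32(108), array([552.4305, 173.8808, 125.    ])), ([345.0, 238.5], np.int32(127), array([574.4396, 129.587 , 125.    ])), ([391.4, 282.0], np.int32(188), array([587.6355,  90.524 , 125.    ])), ([421.2, 279.4], np.int32(79), array([604.9246,  83.5039, 125.    ])), ([418.6, 308.6], np.int32(169), array([595.561 ,  65.4805, 125.    ])), ([402.3, 320.2], np.int32(147), array([582.8812,  62.6632, 125.    ]))]
[]
```

View pics/w6.png

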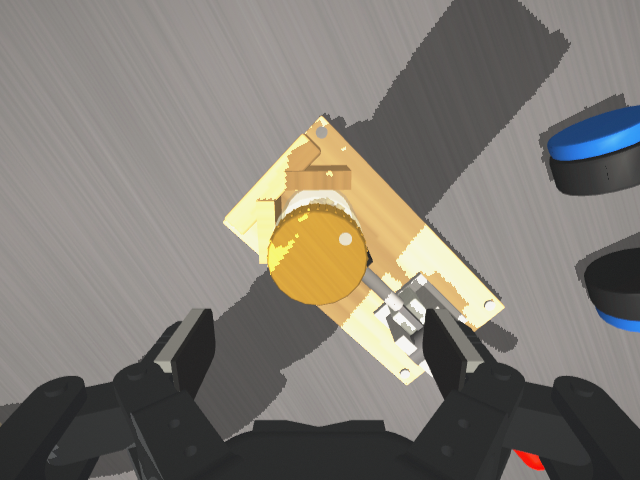

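The wrist view shows the cap's top centred at about (318,256), its dot at (345,238), and the fingers centred on it at column 319. The cap is at roughly (554,126). Its x points at about 9° in the world, and the station's at 18°, so the cap needs about 72–92° of turn. Going down and gripping.

{"name": "step_arm", "arguments": {
  "commands": [
    [0.0012,0.002,-0.015,0],
    [0,0,-0.02,0],
    [0,0,-0.02,0],
    [0,0,-0.015,0],
    [0,0,-0.012,0],
    [0,0,-0.01,0],
    [0,0,-0.007,0],
    [0,0,-0.005,0],
    [0,0,0,0],
    [0,0,0,0]
  ]
}}

```text
time: 18.92
position: [555.1, 125.4, 54.2]
tcp_rot: [[0.466, 0.885, 0.001], [0.885, -0.466, 0.0], [0.0, 0.0, -1.0]]
force: [0.6, -0.2, 0.4]
width: 85.6
grasp_force: 0.0
```

{"name": "step_arm", "arguments": {
  "commands": [
    [0,0,0,0],
    [0,0,0,0],
    [0,0,0,0],
    [0,0,0,0],
    [0,0,0,0]
  ],
  "jaw": -1,
  "force": 60
}}

```text
time: 19.33
position: [554.5, 126.3, 54.9]
tcp_rot: [[0.465, 0.885, 0.0], [0.885, -0.465, 0.001], [0.0, -0.0, -1.0]]
force: [-5.1, 1.0, 7.0]
width: 62.4
grasp_force: 63.5
```

{"name": "step_arm", "arguments": {
  "commands": [
    [0,0,0,0],
    [0,0,0,0.03],
    [0,0,0.0001,0.05],
    [0,0,0.0001,0.05],
    [0,0,0.0001,0.05],
    [0,0,0.0001,0.05],
    [0,0,0.0001,0.05],
    [0,0,0.0001,0.05],
    [0,0,0.0002,0.05],
    [0,0,0.0001,0.05],
    [0,0,0.0001,0.05],
    [0,0,0.0001,0.05],
    [0,0,0.0002,0.05],
    [0,0,0.0001,0.02]
  ],
  "jaw": -1,
  "force": 80
}}

```text
time: 20.5
position: [554.0, 127.4, 56.3]
tcp_rot: [[-0.119, 0.993, -0.001], [0.993, 0.119, 0.002], [0.002, -0.0, -1.0]]
force: [-7.3, 4.3, 6.7]
width: 62.1
grasp_force: 85.0
```

```bash
cat > d.py <<'E'
from h import *
o=bot.get_obs();R=o["tcp_rot"];print(o["time"],"yaw",np.degrees(np.arctan2(R[1,0],R[0,0])),"q7",o["q"][6],o["wrist_torque"],o["force"],o["position"],o["width"])
a,r,d=capm("wrist");print([x for x in r if x[0][4]>1000]);print([x for x in d if np.hypot(*(x[2][:2]-[554,126]))<33])
E
python3 d.py
```

```text
20.5 yaw 96.85133284790085 q7 -24.541566209635047 [ 0.8007  1.5616 -0.1291] [-7.3015  4.33    6.7138] [554.0165 127.4165  56.2959] 62.071345422082814
[([232, 281, 173, 145, 10691], [315.4, 350.2], array([552.8214, 130.8166, 125.    ]))]
[]
```

I have no picture views left, so I'll find the dot numerically inside the cap's outline.

```bash
cat > dot.py <<'E'
from h import *
o=bot.get_obs();R=o["tcp_rot"];a=bot.grab_frame("wrist");c=cam("wrist",o)
h=cv2.cvtColor(a,cv2.COLOR_RGB2HSV);zt=float(__import__("sys").argv[1])
ctr=o["position"]*[1,1,0]+[0,0,zt]
x=cv2.inRange(h,(0,0,90),(180,110,255));k,l,st,ce=cv2.connectedComponentsWithStats(x)
for i in range(1,k):
    p=ray(*ce[i],zt,c)-ctr
    if st[i][4]>15 and np.hypot(*p[:2])<36:print(ce[i].round(1),st[i][4],"r",np.hypot(*p[:2]),"world ang",np.degrees(np.arctan2(p[1],p[0])),"col",a[int(ce[i][1]),int(ce[i][0])])
print("yaw",np.degrees(np.arctan2(R[1,0],R[0,0])))
E
python3 dot.py 126
```

```text
[368.3 329.6] 413 r 20.918464991759134 world ang 42.41469297972096 col [197 185 162]
[402.6 391.3] 95 r 32.81087085782529 world ang -15.909816868659377 col [247 243 170]
[386.9 418.2] 278 r 35.22302845166058 world ang -37.165345113310565 col [128 125 117]
yaw 96.8599108040586
```

The dot turned along with the gripper, from 9° to 42°, so the cap is unscrewing. Continuing.

{"name": "step_arm", "arguments": {
  "commands": [
    [0,0,0.0001,0.05],
    [0,0,0.0001,0.05],
    [0,0,0.0001,0.05],
    [0,0,0.0001,0.05],
    [0,0,0.0001,0.05],
    [0,0,0.0001,0.05],
    [0,0,0.0001,0.05],
    [0,0,0.0002,0.05],
    [0,0,0.0001,0.05],
    [0,0,0.0001,0.05],
    [0,0,0.0001,0.05],
    [0,0,0.0002,0.05],
    [0,0,0.0001,0.05]
  ]
}}

```text
time: 21.68
position: [553.5, 127.0, 57.4]
tcp_rot: [[-0.695, 0.719, -0.002], [0.719, 0.695, 0.001], [0.002, -0.0, -1.0]]
force: [-8.3, 3.3, 6.3]
width: 61.9
grasp_force: 85.2
```

```bash
python3 dot.py 128; python3 d.py|head -1
```

```text
[219.  327.1] 738 r 35.8003271161927 world ang -158.1249122186434 col [113 112 105]
[418.1 327.5] 725 r 35.60590617054033 world ang 66.11078397407584 col [97 96 91]
[368.5 329.5] 414 r 20.80149258244025 world ang 81.40116390913059 col [186 176 153]
[244.  408.3] 611 r 33.145885650581754 world ang -100.10238889585874 col [109 107 101]
[392.9 410.7] 667 r 33.647024520697734 world ang 6.618678705640262 col [117 112 112]
yaw 134.0557620665881
21.7333 yaw 134.2807973281165 q7 10.08831530502624 [ 0.3915  1.6307 -0.0064] [-7.6902  2.7506  6.0166] [553.5543 126.8824  57.3888] 62.14346432426867
```

{"name": "step_arm", "arguments": {
  "commands": [
    [0,0,0.0001,0.05],
    [0,0,0.0001,0.05],
    [0,0,0.0001,0.04],
    [0,0,0,0],
    [0,0,0,0]
  ]
}}

```text
time: 22.2
position: [553.5, 126.7, 57.6]
tcp_rot: [[-0.787, 0.616, -0.002], [0.616, 0.787, 0.001], [0.002, -0.001, -1.0]]
force: [-7.3, 2.9, 5.8]
width: 62.3
grasp_force: 85.4
```

```bash
python3 dot.py 128|grep " 4[0-9][0-9] r"; python3 d.py|head -1
```

```text
[368.5 329.5] 414 r 20.729984948599565 world ang 89.1575558017022 col [185 175 152]
[390.2 415.8] 490 r 34.503256790830655 world ang 10.453123506138082 col [114 110 108]
22.25 yaw 141.9326431448788 q7 17.123287596917866 [ 0.4324  1.6833 -0.0149] [-7.4865  2.5729  5.0647] [553.5371 126.6519  57.6211] 61.64024100968104
```

{"name": "step_arm", "arguments": {
  "commands": [
    [0,0,0.0005,0],
    [0,0,0.0005,0],
    [0,0,0.0005,0],
    [0,0,0.0005,0],
    [0,0,0,0]
  ]
}}

```text
time: 22.72
position: [553.3, 126.2, 58.9]
tcp_rot: [[-0.787, 0.617, -0.002], [0.617, 0.787, 0.0], [0.002, -0.001, -1.0]]
force: [-6.2, 2.4, -0.1]
width: 61.7
grasp_force: 87.1
```

{"name": "step_arm", "arguments": {
  "commands": [
    [0,0,0.0005,0],
    [0,0,0.0005,0],
    [0,0,0.0005,0],
    [0,0,0.0005,0],
    [0,0,0,0]
  ]
}}

```text
time: 23.13
position: [553.1, 125.9, 60.6]
tcp_rot: [[-0.787, 0.617, -0.003], [0.617, 0.787, -0.0], [0.002, -0.002, -1.0]]
force: [-5.9, 0.5, -3.0]
width: 61.8
grasp_force: 87.4
```

{"name": "step_arm", "arguments": {
  "commands": [
    [0,0,0.0005,0],
    [0,0,0.0005,0],
    [0,0,0.0005,0],
    [0,0,0.0005,0],
    [0,0,0,0]
  ]
}}

```text
time: 23.55
position: [553.1, 125.7, 62.6]
tcp_rot: [[-0.787, 0.617, -0.003], [0.617, 0.787, -0.0], [0.002, -0.002, -1.0]]
force: [-5.7, 1.5, -3.0]
width: 61.8
grasp_force: 87.5
```

{"name": "step_arm", "arguments": {
  "commands": [
    [0,0,0.001,0],
    [0,0,0.001,0],
    [0,0,0.001,0],
    [0,0,0.002,0],
    [0,0,0.002,0],
    [0,0,0.002,0],
    [0,0,0.002,0],
    [0,0,0,0]
  ]
}}

```text
time: 24.22
position: [555.6, 125.5, 74.9]
tcp_rot: [[-0.786, 0.618, 0.002], [0.618, 0.786, 0.0], [-0.001, 0.001, -1.0]]
force: [0.9, -0.2, -1.1]
width: 61.7
grasp_force: 87.6
```

```bash
python3 dot.py 138|grep " 4[0-9][0-9] r"; python3 d.py|head -1
```

```text
[368.5 329.4] 413 r 19.463253431155245 world ang 77.60478454669574 col [186 176 153]
24.2667 yaw 141.8445433411254 q7 17.862146730093986 [0.0149 0.0194 0.0113] [-0.4842 -0.6632  0.655 ] [555.3426 125.4311  74.5452] 61.66580159254113
```

The cap is off: the lateral force has dropped to zero and the dot sits at the same pixel in the gripper. I'll raise it to its final height.

{"name": "step_arm", "arguments": {
  "commands": [
    [-0.0005,0.0005,0.002,0],
    [-0.0005,0,0.003,0],
    [-0.0005,0,0.003,0],
    [0,0,0.003,0],
    [0,0,0.002,0],
    [0,0,0.001,0],
    [0,0,0,0],
    [0,0,0,0],
    [0,0,0,0],
    [0,0,0,0],
    [0,0,0,0],
    [0,0,0,0]
  ]
}}

```text
time: 25.32
position: [553.3, 125.8, 87.9]
tcp_rot: [[-0.786, 0.618, -0.0], [0.618, 0.786, 0.0], [0.0, -0.0, -1.0]]
force: [0.8, -0.6, -0.8]
width: 61.9
grasp_force: 87.6
```

Run:
```python
from h import *
o=bot.get_obs();print(o["time"],o["position"],o["force"],o["grasp_force"],abs(o["qvel"]).max())
print([r for r in red("scene") if r[0][4]<1000])
```

```text
25.3167 [553.3003 125.8457  87.9469] [ 0.8376 -0.5518 -0.7896] 87.57264603613294 0.05616196481514245
[([291, 268, 17, 10, 117], [298.9, 272.2])]
```

```bash
python3 -c "
from cell import bot
print(bot.hand_in())"
```

```text
the job is handed in; nothing more can be done
None
```

The handle is locked at its stop, the brass cap is unscrewed and held still about 15 mm above the jar's rim, and the job is handed in at 25.3 s; the judge's result was not shown.

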